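# Hang the slide basket on the free drying hook and switch on its warmer

## Task

The blue staining basket of slides standing on the bench is ready to dry. Keeping it upright, hang it by its handle on the one free hook of the drying rack and let go of it; then switch on the warmer of that same place by pushing the lever in front of it fully over towards the rack. Leave the two grey baskets hanging where they are, the other two levers off, and everything else on the bench undisturbed.

Things in the scene. Friction and masses are not known exactly. Their poses are not given: they have to be found in the camera images.
- basket: Blue staining basket with slides, loose, about 0.25 kg, 44 mm (x) by 98 mm (y), 194 mm high. Steel wire bail (6 mm) in its y-z plane: legs at y = +-46 mm up to 135 mm, then a gable peaking over the centre. Tray and slides reach 80 mm height; the open window above them, up to the bail, is where the hook goes through along x. A half turn about z makes no difference. Origin: centre of underside.
- basket_bar (a point): Underside of the bail's peak, 150 mm above the basket's origin: the point that comes to rest on the hook seat. Same axes as the basket.
- basket_grip (a point): Blue upright grip tab on the bail's peak, 14 mm (x) by 24 mm (y), free from 156 to 194 mm height: pinch it across y, so that the hook passes between the fingers. This point lies on its middle line, 180 mm above the basket's origin. Same axes as the basket.
- rack: Drying rack, fixed. White base, 18 mm thick, x -163 to +73, y -230 to +230 mm; rear posts at x +50, y +-222 mm; rear crossbar (14 mm square, top at 248 mm) carrying three steel hooks 150 mm apart. A drip tray (top at 27 mm) is fixed to the base below the free hook. Origin: on the bench below the middle hook's seat; x away from the robot, y left, z up (yaw within 0.12 rad of the world's).
- dry_one: First grey basket: same size and build as the basket to be hung, but all grey with a black grip tab; it already hangs on one of the three hooks (which one differs every time) and must stay there. Origin: centre of its underside, 150 mm below the hook seat it hangs on; it lies vertically under that seat.
- dry_two: Second grey basket: same size and build as the basket to be hung, but all grey with a black grip tab; it already hangs on one of the three hooks (which one differs every time) and must stay there. Origin: centre of its underside, 150 mm below the hook seat it hangs on; it lies vertically under that seat.
- hook_left (a point): Seat of the left hook (as seen from the robot): top of the hook's wire at its lowest point, at (0, +150, 245) mm in the rack's frame, same axes. The hook (8 mm wire) comes from the crossbar towards the rack's -x and ends in an upturned tip 24 mm in front of the seat, 16 mm higher: bring the bail over the tip from the front, at least 20 mm above the seat, then lower it.
- hook_middle (a point): Seat of the middle hook (as seen from the robot): top of the hook's wire at its lowest point, at (0, 0, 245) mm in the rack's frame, same axes. The hook (8 mm wire) comes from the crossbar towards the rack's -x and ends in an upturned tip 24 mm in front of the seat, 16 mm higher: bring the bail over the tip from the front, at least 20 mm above the seat, then lower it.
- hook_right (a point): Seat of the right hook (as seen from the robot): top of the hook's wire at its lowest point, at (0, -150, 245) mm in the rack's frame, same axes. The hook (8 mm wire) comes from the crossbar towards the rack's -x and ends in an upturned tip 24 mm in front of the seat, 16 mm higher: bring the bail over the tip from the front, at least 20 mm above the seat, then lower it.
- lever_left (a joint): Angle of the orange toggle lever in front of the left hook (rad): 0 = off, leaning 0.5 rad from upright towards the rack's -x (the robot); 1.0 = fully on, leaning 0.5 rad towards +x (the hooks). It starts near 0 and stays where it is left; a light push (a few N) moves it.
- lever_middle (a joint): Angle of the orange toggle lever in front of the middle hook (rad): 0 = off, leaning 0.5 rad from upright towards the rack's -x (the robot); 1.0 = fully on, leaning 0.5 rad towards +x (the hooks). It starts near 0 and stays where it is left; a light push (a few N) moves it.
- lever_right (a joint): Angle of the orange toggle lever in front of the right hook (rad): 0 = off, leaning 0.5 rad from upright towards the rack's -x (the robot); 1.0 = fully on, leaning 0.5 rad towards +x (the hooks). It starts near 0 and stays where it is left; a light push (a few N) moves it.
- bottle: Amber glass bottle, 64 mm across, 150 mm high, loose on the bench; a bystander to be left alone. Origin: centre of its underside.
- jar: Glass jar with a white cap, 60 mm across, 75 mm high, loose on the bench; a bystander to be left alone. Origin: centre of its underside.
- petri: Flat round petri dish, 70 mm across, 17 mm high, loose on the bench; a bystander to be left alone. Origin: centre of its underside.
- wash_can: White and blue can, 60 mm across, 130 mm high, loose on the bench; a bystander to be left alone. Origin: centre of its underside.
- timer: Small white timer, 50 by 70 by 23 mm, loose on the bench; a bystander to be left alone. Origin: centre of its underside.
- lever_left_tip (a point): Centre of the orange ball (26 mm across) at the end of the lever in front of the left hook, 50 mm from its pivot. The pivot lies 40 mm above the bench and 125 mm in front (rack's -x) of that hook's seat, on a grey block 70 mm (x) by 50 mm (y) whose top is 43 mm above the bench. From 0 to 1.0 rad the ball swings 48 mm towards the rack's +x, at 84 to 90 mm height.
- lever_middle_tip (a point): Centre of the orange ball (26 mm across) at the end of the lever in front of the middle hook, 50 mm from its pivot. The pivot lies 40 mm above the bench and 125 mm in front (rack's -x) of that hook's seat, on a grey block 70 mm (x) by 50 mm (y) whose top is 43 mm above the bench. From 0 to 1.0 rad the ball swings 48 mm towards the rack's +x, at 84 to 90 mm height.
- lever_right_tip (a point): Centre of the orange ball (26 mm across) at the end of the lever in front of the right hook, 50 mm from its pivot. The pivot lies 40 mm above the bench and 125 mm in front (rack's -x) of that hook's seat, on a grey block 70 mm (x) by 50 mm (y) whose top is 43 mm above the bench. From 0 to 1.0 rad the ball swings 48 mm towards the rack's +x, at 84 to 90 mm height.
Things that resemble listed ones, but are neither listed nor needed, are in the scene too. Leave any pink or red look-alike of the basket alone.

How it is judged:
On the way, in this order (a step that is already met when the one before it is completed fails the run):
1. the basket hangs on a free hook, let go ((distance between basket_bar and hook_left below 0.012 m or distance between basket_bar and hook_middle below 0.012 m or distance between basket_bar and hook_right below 0.012 m) and contact force between the fingers and basket below 0.1 N and horizontal distance between basket and dry_one above 0.09 m and horizontal distance between basket and dry_two above 0.09 m), for 0.3 s.
2. the lever of that place is pushed fully over (((distance between basket_bar and hook_left below 0.012 m and value of joint lever_left above 0.85 rad) or (distance between basket_bar and hook_middle below 0.012 m and value of joint lever_middle above 0.85 rad) or (distance between basket_bar and hook_right below 0.012 m and value of joint lever_right above 0.85 rad))), for 0.2 s.
At the end, for the whole second after the job is handed in: Blue basket at rest (under 0.06 m/s, upright within 0.25 rad) on the hook that was free: bail peak within 12 mm of its seat, over 90 mm from each grey basket. Its lever above 0.85 rad, the others below 0.3; grey baskets within 30 mm of their start (((distance between basket_bar and hook_left below 0.012 m and value of joint lever_left above 0.85 rad and value of joint each of lever_middle, lever_right below 0.3 rad) or (distance between basket_bar and hook_middle below 0.012 m and value of joint lever_middle above 0.85 rad and value of joint each of lever_left, lever_right below 0.3 rad) or (distance between basket_bar and hook_right below 0.012 m and value of joint lever_right above 0.85 rad and value of joint each of lever_left, lever_middle below 0.3 rad)) and angle between basket's own z axis and vertical below 0.25 rad and linear speed of basket below 0.06 m/s and contact force between basket and rack above 0.5 N and horizontal distance between basket and dry_one above 0.09 m and horizontal distance between basket and dry_two above 0.09 m and distance of each of dry_one, dry_two from where it was at the start of the episode below 0.03 m); the robot touches nothing.
It fails at once if the basket tips more than 0.7 rad from upright (angle between basket's own z axis and vertical above 0.7 rad).
It fails at once if a grey basket is shifted by more than 40 mm (distance of any of dry_one, dry_two from where it was at the start of the episode above 0.04 m).
It fails at once if a bystander on the bench is shifted by more than 30 mm (distance of any of bottle, jar, petri, wash_can, timer from where it was at the start of the episode above 0.03 m).
It also fails if it takes over 56 s, if anything falls off the work surface, if the arm or the gripper's body presses on something with over 40 N, if the wrist force passes 120 N, or if a joint passes its speed limit or range.

## Robot

A 6-joint arm with a two-finger parallel gripper is mounted at the origin on the work surface. World frame = base frame: x ahead of the robot, y to its left, z up, the work surface at z = 0. Lengths are in m, angles in rad, forces in N, time in s.
With the tool pointing down it reaches from about 0.225 to 0.875 m from the base axis. Payload 3.4 kg.
Tool frame: the origin (TCP) lies on the centre line of the jaws, within the pads' length; the fingertips stand 17 mm ahead of it and the grasp point (between the pads) lies 2 mm behind it (nose_length is the distance from the TCP to the fingertips, in m); z points along the fingers, y is the line along which they close (so a half turn about z gives the same grasp; the last joint's range is limited). The gripper opens to 85 mm and grips with 20 to 120 N. Pads are 22 mm wide; open, the fingers measure 114 mm over their backs; the gripper's body (76 mm by 85 mm) begins 54 mm behind the grasp point. The pads swing forward as they close: fully open they stand 13 mm farther back than shut.
Start: joints at [-1.282, 0.276, 1.505, -0, 1.361, -0.121], TCP at [0.229, -0.527, 0.248] pointing down, gripper open.
Joint ranges: [-2.89, 2.89], [-0.75, 2.08], [0.22, 2.7], [-1.18, 4.32], [0.11, 2.71], [-2.7, 2.7]. Speed limits (rad/s): [2.57, 2.57, 3.14, 3.14, 3.14, 3.14].

## Interface

Orientations are given as a unit quaternion [w, x, y, z].
In Python, from rig import get_state, get_image, sign_off, find_in, place_of, nose_length gives the robot as it stands.
- The arm moves only by the tool apply_moves, never from a script. Its argument "deltas" is one flat list of numbers, 5 for each row, row after row: the finger opening in mm, from 0 to 85.4, then the shift along the tool's x, y, z in mm, then the turn about the tool's z in degrees. A call has 1 to 12 rows; each row is the pose to reach, as a shift and turn from the pose commanded when the call began, along the tool's axes at that moment; what a row does not reach only later rows make up. A row lasts 1/12 s, in which the tool goes at most 41.7 mm and 7.16 degrees, less where a joint would pass 70% of its speed; a pose out of reach is approached as far as the arm can. A call with a gripper value outside its range is refused whole. The fingers move at their own pace and stop on an object; "squeeze" is the grip in N (left out, the last holds). Time passes only in rows, so rows that repeat a pose let the fingers close. It gives the time, the measured TCP pose, the force, the opening and the grip force at its end, in the units of the state.
- get_state(): the state, without advancing time (a new reading comes with each control period).
- get_image(name): name is "side" or "top" or "wrist"; returns a dict with "frame" (420x560x3 uint8, red, green, blue), "K" (3x3 intrinsics, pixels), "k1" (the pictures are not rectified: a ray, as slopes to the right and down, at radius r is drawn at 1 + k1 r^2 times it, then the intrinsics apply), "position" and "orientation" of the camera in the world. Camera axes: x right, y down, z forward; pixel columns grow to the right and rows downward; lengths in m; the calibration is good to about 2 mm. A picture is of the moment at which its call begins. There is no depth.
- sign_off(): hands the job in; it is judged then, once.
Trained networks look in a picture, given as the dict that the camera call returned (one of the last four; its "shot" number tells which), for a name from the list of things; names that differ only in an ending like _2 or _b are one class to them, and where a whole thing is asked for, a point or a joint stands for the part that bears it (a point fixed in the world has none). Each returns a list of dicts, best first, with "score" (0 to 1); they miss things now and then, are a little off and sometimes report something else, mostly with a low value. They report only what shows in the picture. A call takes as long as a camera call. They do not tell look-alikes from the thing itself.
- find_in(query, picture): "point" ([column, row] in pixels, amid what is visible of it).
- place_of(query, picture): "point" ([column, row] in pixels: a listed point, or the origin of a listed thing).
The state is a dict: "clock": time; "qpos": joint angles; "qd": joint speeds; "effort": joint torques, N m; "position": TCP position; "ee_rot": TCP orientation; "contact_force": force on the tool from outside, world axes, zero at the start; "moment": the same for the moment, N m; "width": finger opening in m; "gripper_force": force on a finger pad.
Only numpy, scipy, OpenCV 4.12 (cv2) and the standard library are available. Lean on these libraries where they do the work, as an engineer would, in place of code of your own. Each camera call takes 0.05 s, during which the arm holds its last target. There are 200 camera calls.

## Working session

There is one attempt and no reset: what is moved stays moved. The work goes in short steps, Python scripts to look and compute and a tool call to move; the robot and the scene stay as the last step left them, time stands still between calls to the robot, and variables do not carry over. Pictures are saved under pics/ and viewed, at most 10 in all, crops included, and the job is handed in when it is done.

Besides the shell and the picture viewer there is one more tool, called after "Request:" by a JSON object that holds its "api" and its "payload", one argument or row to a line. apply_moves: Moves the arm, as the interface text tells. Its arguments: {"type":"object","properties":{"deltas":{"type":"array"},"squeeze":{"type":"number"}},"required":["deltas"]}

```bash
mkdir -p pics; cat > h.py <<'E'
import numpy as np, cv2
from scipy.spatial.transform import Rotation as R
from scipy.optimize import least_squares
from rig import *
def rot(q): return R.from_quat([q[1],q[2],q[3],q[0]])
def ray(im,p):
    K=im["K"]; K=np.array(K); d=np.array([im["k1"],0,0,0,0.])
    u=cv2.undistortPoints(np.array([[p]],float),K,d)[0,0]
    v=rot(im["orientation"]).apply([u[0],u[1],1]); return np.array(im["position"]),v/np.linalg.norm(v)
def at_z(im,p,z):
    o,v=ray(im,p); return o+v*(z-o[2])/v[2]
def tri(a,b):
    A=0;B=0
    for im,p in (a,b):
        o,v=ray(im,p); M=np.eye(3)-np.outer(v,v); A=A+M; B=B+M@o
    x=np.linalg.solve(A,B)
    return x,[np.linalg.norm(np.cross(x-ray(im,p)[0],ray(im,p)[1])) for im,p in (a,b)]
def proj(im,X):
    c=rot(im["orientation"]).inv().apply(np.array(X)-im["position"])
    u=c[:2]/c[2]; u=u*(1+im["k1"]*(u@u)); return (np.array(im["K"])@[u[0],u[1],1])[:2]
def save(im,n): cv2.imwrite(f"pics/{n}.png",im["frame"][:,:,::-1])
E
cat > a.py <<'E'
from h import *
s=get_state(); print(s["clock"],s["position"],s["ee_rot"],nose_length)
ims={n:get_image(n) for n in("side","top")}
for n,im in ims.items():
    save(im,n+"0"); print(n,np.round(im["position"],3))
    for q in "basket basket_grip basket_bar rack hook_left hook_middle hook_right dry_one lever_left_tip lever_middle_tip lever_right_tip bottle jar petri wash_can timer".split():
        print(n,q,[(np.round(d["point"]).astype(int).tolist(),round(d["score"],2)) for d in place_of(q,im)[:4]])
E
python3 a.py
```

```text
0.0 [ 0.22893485 -0.52691706  0.24742328] [-9.21584060e-04  9.79083389e-01  2.03457274e-01 -7.75979507e-05] 0.017
side [ 0.385 -1.193  1.163]
side basket [([209, 203], 0.94), ([235, 172], 0.83), ([242, 201], 0.67)]
side basket_grip [([229, 134], 0.94), ([238, 154], 0.78), ([204, 159], 0.72), ([309, 170], 0.38)]
side basket_bar [([241, 164], 0.88), ([204, 164], 0.83), ([236, 138], 0.71), ([311, 194], 0.46)]
side rack [([316, 265], 0.79)]
side hook_left [([309, 169], 0.9), ([267, 248], 0.63), ([313, 197], 0.33)]
side hook_middle []
side hook_right [([336, 237], 0.59), ([324, 200], 0.56)]
side dry_one [([331, 280], 0.78)]
side lever_left_tip [([263, 213], 0.62), ([241, 166], 0.43)]
side lever_middle_tip [([269, 248], 0.42), ([224, 328], 0.22)]
side lever_right_tip [([277, 288], 0.66)]
side bottle [([290, 177], 0.91), ([361, 259], 0.31)]
side jar [([311, 194], 0.49)]
side petri [([363, 256], 0.63)]
side wash_can [([337, 377], 0.78), ([294, 178], 0.23)]
side timer [([229, 329], 0.86)]
top [0.476 0.006 1.323]
top basket [([175, 285], 0.71), ([125, 254], 0.66)]
top basket_grip [([102, 253], 0.92), ([162, 248], 0.88), ([161, 292], 0.6)]
top basket_bar [([164, 293], 0.97), ([107, 254], 0.94), ([164, 245], 0.6), ([162, 248], 0.49)]
top rack [([291, 182], 0.74), ([138, 182], 0.31)]
top hook_left [([234, 172], 0.8)]
top hook_middle []
top hook_right [([351, 170], 0.91)]
top dry_one [([340, 174], 0.73), ([136, 184], 0.42)]
top lever_left_tip [([162, 250], 0.58), ([239, 231], 0.56)]
top lever_middle_tip [([342, 230], 0.71), ([291, 228], 0.64)]
top lever_right_tip [([166, 244], 0.48)]
top bottle []
top jar [([136, 182], 0.75), ([180, 168], 0.6), ([350, 169], 0.45)]
top petri [([283, 138], 0.92)]
top wash_can [([415, 189], 0.89)]
top timer [([286, 182], 0.24)]
```

View pics/side0.png

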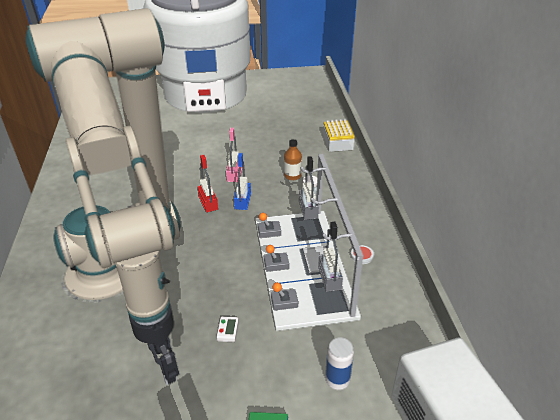

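View pics/top0.png

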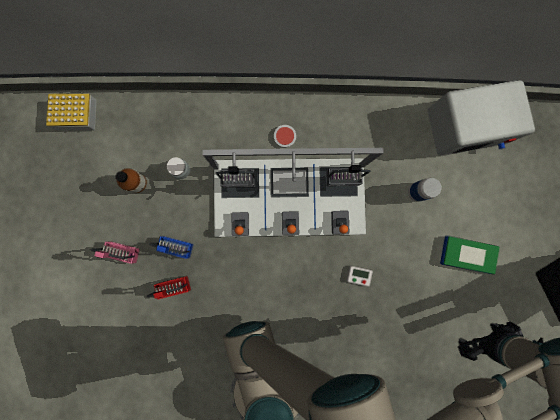

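The top view shows the blue basket at about (175,247), with the red one at (172,288) and the pink one at (117,253). The grey baskets are at (240,180) and (345,178), so the middle hook at (293,170) is free. The lever balls are at (239,230), (291,229) and (343,229). The side view agrees, with the blue basket at (242,195) and its tab at (240,158).

```bash
cat > b.py <<'E'
from h import *
T=get_image("top");S=get_image("side")
def blobs(im,lo,hi,roi,amin):
    h=cv2.cvtColor(im["frame"],cv2.COLOR_RGB2HSV); m=cv2.inRange(h,np.array(lo),np.array(hi))
    k=np.zeros_like(m); x0,y0,x1,y1=roi; k[y0:y1,x0:x1]=m[y0:y1,x0:x1]
    n,l,st,c=cv2.connectedComponentsWithStats(k)
    return [(c[i],st[i,4]) for i in range(1,n) if st[i,4]>=amin],k
ot,_=blobs(T,(3,150,120),(18,255,255),(220,215,360,245),8)
os_,_=blobs(S,(3,150,120),(18,255,255),(250,205,290,300),8)
ot=sorted([b[0] for b in ot],key=lambda c:c[0]); os_=sorted([b[0] for b in os_],key=lambda c:c[1])
L=[]
for a,b in zip(ot,os_): x,e=tri((T,a),(S,b)); L.append(x); print("lever",a.round(1),b.round(1),x.round(4),np.round(e,4))
L=np.array(L); d=L[0]-L[-1]; yaw=np.arctan2(-d[0],d[1]); print("len",np.linalg.norm(d),"yaw",yaw)
Rk=R.from_euler("z",yaw).as_matrix(); O=L.mean(0)*[1,1,0]+Rk@[.149,0,0]; print("rack origin",O.round(4))
# basket
for tp in((162,248),(164,245)):
    for sp in ((238,154),(241,164)): x,e=tri((T,tp),(S,sp)); print(tp,sp,x.round(4),np.round(e,4))
bl,k=blobs(T,(105,120,60),(125,255,255),(145,225,205,270),3)
print([(b[0].round(1),b[1]) for b in bl])
pts=np.argwhere(k)[:,::-1]
w=np.array([at_z(T,p,.02)[:2] for p in pts]); print(cv2.minAreaRect((w*1000).astype(np.float32)))
def over(im,n,roi,sc):
    f=cv2.resize(im["frame"][:,:,::-1],None,fx=sc,fy=sc,interpolation=cv2.INTER_CUBIC)
    def P(x): return tuple(int(v) for v in (proj(im,O+Rk@x)+.5)*sc)
    def ln(*xs):
        for a,b in zip(xs,xs[1:]): cv2.line(f,P(np.array(a)),P(np.array(b)),(0,255,0),1)
    ln((-.163,-.23,.018),(-.163,.23,.018),(.073,.23,.018),(.073,-.23,.018),(-.163,-.23,.018))
    ln((.05,-.222,.248),(.05,.222,.248)); ln((.05,.222,.018),(.05,.222,.248)); ln((.05,-.222,.018),(.05,-.222,.248))
    for y in(-.15,0,.15): ln((.04,y,.245),(0,y,.245),(-.024,y,.261))
    x0,y0,x1,y1=[int(v*sc) for v in roi]; cv2.imwrite(f"pics/{n}.png",f[y0:y1,x0:x1])
if __name__=="__main__":
    over(T,"ovt",(140,130,400,310),3); over(S,"ovs",(180,120,380,330),2.8)
E
python3 b.py
```

```text
lever [239.3 229.7] [262.6 216.3] [0.4921 0.0904 0.0866] [0.0009 0.0009]
lever [291.9 228.4] [269.6 248.6] [ 0.4973 -0.06    0.0879] [0.0011 0.0011]
lever [344.2 228.4] [276.8 286.7] [ 0.4991 -0.2108  0.0878] [0.0006 0.0006]
len 0.30124715242813205 yaw 0.02314633444093853
rack origin [ 0.6451 -0.0567  0.    ]
(162, 248) (238, 154) [0.4376 0.2837 0.1977] [0.004 0.004]
(162, 248) (241, 164) [0.441  0.295  0.1504] [0.0008 0.0008]
(164, 245) (238, 154) [0.4415 0.2781 0.2011] [0.0081 0.0081]
(164, 245) (241, 164) [0.445  0.2892 0.154 ] [0.0034 0.0034]
[(array([174.4, 247.2]), np.int32(291))]
((439.39080810546875, 291.0572814941406), (102.96802520751953, 47.282100677490234), 76.77880859375)
```

View pics/ovt.png

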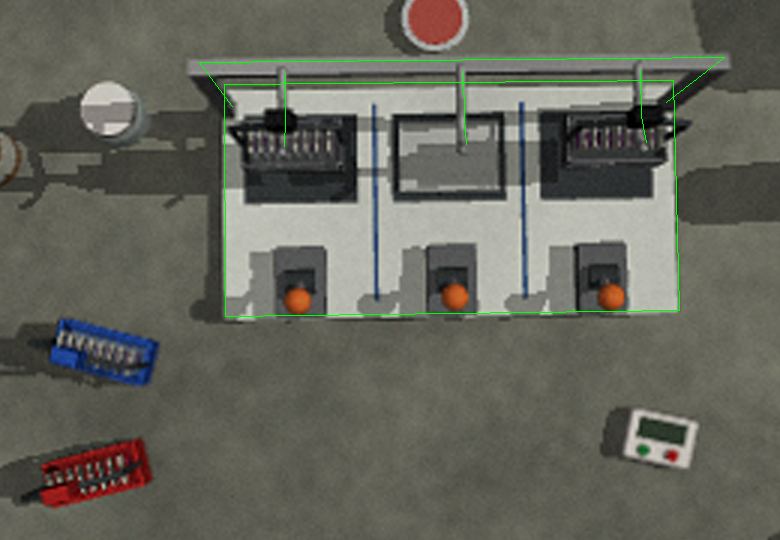

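View pics/ovs.png

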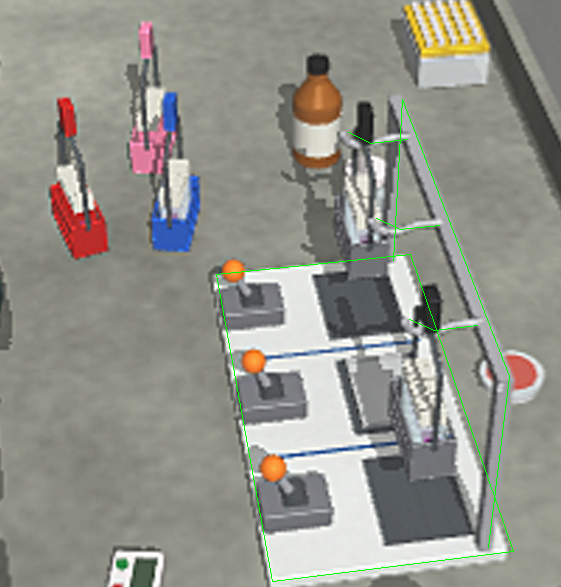

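The overlay fits the rack to within a few mm. The crossbar sits about 5 mm nearer the robot than drawn, and the yaw is slightly smaller. I'll refine the rack from its edges and the basket from its tab.

```bash
cat > c.py <<'E'
from h import *
T=get_image("top");S=get_image("side")
x,e=tri((T,(161.7,249.3)),(S,(240.9,160))); print("tab",x.round(4),np.round(e,4))
g=cv2.GaussianBlur(cv2.cvtColor(T["frame"],cv2.COLOR_RGB2GRAY),(3,3),0).astype(float)
def sub(v,sgn):  # subpixel strongest edge
    d=np.diff(v)*sgn; i=int(np.argmax(d)); 
    if 0<i<len(d)-1: i=i+.5*(d[i-1]-d[i+1])/(d[i-1]-2*d[i]+d[i+1])
    return i+.5
# front edge
P=[];
for c in list(range(250,282,2))+list(range(303,330,2))+list(range(352,362)):
    P.append(at_z(T,(c,228+sub(g[228:244,c],-1)),.018)[:2])
P=np.array(P); 
def fit(P,ax):
    i=np.ones(len(P),bool)
    for _ in range(4):
        k=np.polyfit(P[i,1-ax],P[i,ax],1); r=P[:,ax]-np.polyval(k,P[:,1-ax]); i=abs(r)<max(2*np.median(abs(r[i])),5e-4)
    return k,i.sum(),r[i].std()
k,n,s=fit(P,0); print("front: yaw",-np.arctan(k[0]),"x at y=-.057 +.163:",np.polyval(k,-.057)+.163,n,s)
E_=[]
for r in range(195,230,2):
    E_.append((at_z(T,(207+sub(g[r,207:222],1),r),.018)[1], at_z(T,(358+sub(g[r,358:375],-1),r),.018)[1]))
E_=np.median(E_,0); print("sides",E_,"mid",E_.mean(),"len",E_[0]-E_[1])
B=[]
for c in list(range(215,230))+list(range(240,288,2))+list(range(300,345,2))+list(range(356,372)):
    B.append([at_z(T,(c,145+sub(g[145:153,c],1)),.248)[0],at_z(T,(c,150+sub(g[150:158,c],-1)),.248)[0],at_z(T,(c,152),.248)[1]])
B=np.array(B)
for j in(0,1):
    k,n,s=fit(B[:,[j,2]],0); print("bar",-np.arctan(k[0]),np.polyval(k,-.057),n,s)
# middle hook column, from top
for r in(156,160,164,168): print(r,g[r,286:302].astype(int), at_z(T,(293.5,r),.245).round(4))
E
python3 c.py
```

```text
tab [0.4397 0.291  0.1692] [0.0024 0.0024]
front: yaw 0.023633494864562475 x at y=-.057 +.163: 0.64294320205287 27 0.0002482491740829784
sides [ 0.17240753 -0.28566518] mid -0.05662882498856081 len 0.45807271712811115
bar 0.025568377830466078 0.6981377842356166 64 0.00023406406948688454
bar 0.027385708843942154 0.6851174606207437 72 0.00020192628326709495
156 [102 103 104 103 102  95  92 116 128 108 100 105 106 105 102 103] [ 0.6783 -0.0545  0.245 ]
160 [176 175 175 175 178 156 115 116 139 154 169 176 174 173 172 173] [ 0.668  -0.0545  0.245 ]
164 [178 178 177 177 178 155 110  99 122 147 167 175 175 174 173 174] [ 0.6578 -0.0546  0.245 ]
168 [ 64  62  57  53  52  55  71 102 110  80  56  53  54  53  48  46] [ 0.6476 -0.0547  0.245 ]
```

Request:
{"api": "apply_moves", "payload": {
  "deltas": [60,24,-30,-53,6,60,49,-63,-53,12,60,73,-94,-53,18,60,98,-126,-53,24,60,122,-157,-53,30,60,147,-189,-53,36.6,60,171,-220,-53,36.6,60,196,-252,-53,36.6,60,220,-283,-53,36.6,60,245,-314,-53,36.6,60,265,-340,-53,36.6,60,265,-340,-53,36.6]
}}

```text
clock: 2.9
position: [0.337, -0.1039, 0.3016]
ee_rot: [-0.002, 0.994, -0.11, 0.001]
contact_force: [-0.9, 0.3, 0.7]
width: 0.0602
gripper_force: 0.0
```

```bash
cat >> h.py <<'E'
def go(p,yaw):
    s=get_state(); r=rot(s["ee_rot"]); x=r.apply([1,0,0]); a=np.degrees(np.arctan2(x[1],x[0]))
    print(round(s["clock"],2),"pos",np.round(s["position"],4),"toolx deg",a.round(2),"F",np.round(s["contact_force"],1),"w",round(s["width"],4),"tilt",r.apply([0,0,1])[:2].round(4))
    print("delta mm",(r.inv().apply(np.array(p)-s["position"])*1000).round(1),"turn",round(a-yaw,2))
E
python3 -c "
from h import *
go([.4397,.291,.30],-13.2)"
```

```text
2.9 pos [ 0.337  -0.1039  0.3016] toolx deg -12.65 F [-0.9  0.3  0.7] w 0.0602 tilt [0.0018 0.0038]
delta mm [  13.7 -407.8    3.3] turn 0.55
```

Request:
{"api": "apply_moves", "payload": {
  "deltas": [60,1,-38,0,0.5,60,3,-76,0,0.5,60,4,-114,0,0.5,60,5,-152,0,0.5,60,6,-190,0,0.5,60,8,-228,0,0.5,60,9,-266,0,0.5,60,10,-304,0,0.5,60,11,-342,0,0.5,60,13,-375,0,0.5,60,14,-408,0,0.5,60,14,-408,0,0.5]
}}

```text
clock: 3.9
position: [0.4449, 0.2892, 0.3006]
ee_rot: [-0.002, 0.993, -0.117, 0.0]
contact_force: [0.6, -0.1, 0.2]
width: 0.0601
gripper_force: 0.0
```

```bash
python3 -c "
from h import *
W=get_image('wrist'); T=get_image('top'); save(W,'w1')
go([.4397,.291,.18],-13.2)
for q in ('basket_grip','basket_bar','basket'): print(q,[(np.round(d['point'],1).tolist(),round(d['score'],2)) for d in place_of(q,W)[:3]])
print('expected',proj(W,[.4397,.291,.18]),proj(W,[.4397,.291,.194]),proj(W,[.4397,.291,.0]))
h=cv2.cvtColor(W['frame'],cv2.COLOR_RGB2HSV); m=cv2.inRange(h,(105,120,60),(125,255,255))
n,l,st,c=cv2.connectedComponentsWithStats(m)
print([(st[i].tolist(),c[i].round(1).tolist()) for i in range(1,n) if st[i,4]>100])
"
```

```text
4.0 pos [0.4432 0.2845 0.3006] toolx deg -13.51 F [-0.  -0.5 -0.2] w 0.06 tilt [-0.001  -0.0013]
delta mm [ -4.8  -5.7 120.6] turn -0.31
basket_grip [([304.4, 333.4], 0.88), ([286.9, 216.9], 0.75), ([115.8, 277.4], 0.74)]
basket_bar [([303.5, 317.2], 0.95), ([280.2, 207.6], 0.92), ([129.9, 261.2], 0.9)]
basket [([183.2, 219.5], 0.81), ([297.9, 253.0], 0.68), ([284.5, 183.0], 0.58)]
expected [280.47667634 219.21749629] [280.45045813 224.31241879] [280.66890915 181.88739891]
[([475, 0, 8, 94, 193], [478.4, 45.2]), ([247, 167, 75, 65, 2660], [284.3, 192.8])]
```

View pics/w1.png

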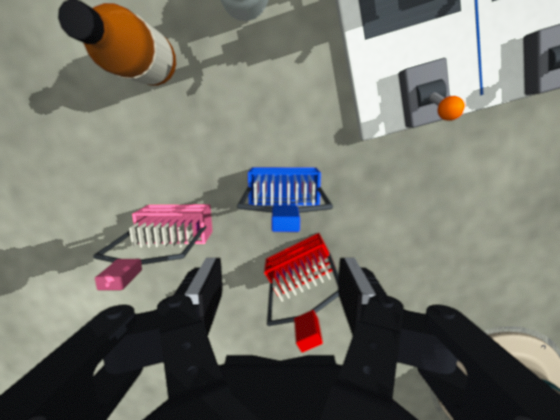

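The wrist view shows the blue tab at about (286,218), 5 px to the right of where I predicted (280,219). The basket's long axis is level in the image, so the yaw is right. I'll recompute now that the arm has settled.

```bash
python3 -c "
from h import *
for i in range(3):
    W=get_image('wrist'); go([.4397,.291,.18],-13.2)
    h=cv2.cvtColor(W['frame'],cv2.COLOR_RGB2HSV); m=cv2.inRange(h,(105,120,60),(125,255,255))
    m[:, :262]=0; m[:,310:]=0; m[:204]=0; m[240:]=0
    ys,xs=np.nonzero(m); c=(np.median(xs),(ys.min()+ys.max())/2); print(c,xs.min(),xs.max(),ys.min(),ys.max(),at_z(W,c,.185), W['position'])
    print(at_z(W,(284.5,182),.0),at_z(W,(284.5,168),.04),)
"
```

```text
4.2 pos [0.4428 0.2828 0.3015] toolx deg -13.71 F [-0.4 -0.1  0.2] w 0.0602 tilt [ 0.0001 -0.0006]
delta mm [ -4.9  -7.3 121.5] turn -0.51
(np.float64(277.0), np.float64(217.0)) 262 309 204 230 [0.44140055 0.28628988 0.185     ] [0.51406012 0.26635219 0.42818169]
[ 4.35569968e-01  2.77966075e-01 -5.55111512e-17] [0.46090594 0.27258218 0.04      ]
4.25 pos [0.4428 0.2829 0.3016] toolx deg -13.71 F [-0.2  0.5  0. ] w 0.0598 tilt [ 0.0003 -0.0003]
delta mm [ -5.   -7.2 121.6] turn -0.51
(np.float64(277.0), np.float64(217.0)) 262 309 204 230 [0.44142074 0.28629329 0.185     ] [0.51404188 0.2662349  0.4283663 ]
[0.43566916 0.27802404 0.        ] [0.46099648 0.27261613 0.04      ]
4.3 pos [0.4429 0.283  0.3016] toolx deg -13.71 F [-0.1  0.4 -0.9] w 0.0598 tilt [ 0.0004 -0.0001]
delta mm [ -5.   -7.  121.6] turn -0.51
(np.float64(277.0), np.float64(217.0)) 262 309 204 230 [0.44146136 0.28639392 0.185     ] [0.51405297 0.26625297 0.42849056]
[0.43576804 0.27816789 0.        ] [0.46108912 0.27274511 0.04      ]
```

```bash
cat > d.py <<'E'
from h import *
W=get_image('wrist'); go([.4397,.291,.18],-13.2)
h=cv2.cvtColor(W['frame'],cv2.COLOR_RGB2HSV); m=cv2.inRange(h,(105,120,60),(125,255,255))
for r in range(196,236,4):
    x=np.nonzero(m[r])[0]; print(r,(x.min(),x.max(),len(x)) if len(x) else None)
x=np.nonzero(m[180])[0]; print('tray',x.min(),x.max())
E
python3 d.py
```

```text
4.35 pos [0.4429 0.2832 0.3017] toolx deg -13.7 F [ 1.   0.1 -0.1] w 0.0601 tilt [ 0.0006 -0.    ]
delta mm [ -5.   -6.8 121.7] turn -0.5
196 (np.int64(242), np.int64(314), 39)
200 (np.int64(243), np.int64(313), 37)
204 (np.int64(244), np.int64(312), 56)
208 (np.int64(264), np.int64(290), 27)
212 (np.int64(264), np.int64(290), 27)
216 (np.int64(263), np.int64(290), 28)
220 (np.int64(263), np.int64(291), 29)
224 (np.int64(263), np.int64(291), 29)
228 (np.int64(263), np.int64(291), 29)
232 None
tray 242 314
```

Request:
{"api": "apply_moves", "payload": {
  "deltas": [60,-4,-3,25,0,60,-4,-3,50,0,60,-4,-3,75,0,60,-4,-3,95,0,60,-4,-3,110,0,60,-4,-3,121,0,60,-4,-3,121,0,60,-4,-3,121,0]
}}

```text
clock: 5.02
position: [0.4396, 0.2875, 0.1802]
ee_rot: [0.0, 0.993, -0.119, -0.0]
contact_force: [0.9, 0.3, 0.3]
width: 0.0596
gripper_force: 0.0
```

Request:
{"api": "apply_moves", "payload": {
  "deltas": [15,0,0,0,0,15,0,0,0,0,15,0,0,0,0,15,0,0,0,0,15,0,0,0,0,15,0,0,0,0,15,0,0,0,0,15,0,0,0,0],
  "squeeze": 50
}}

```text
clock: 5.68
position: [0.4403, 0.2879, 0.1813]
ee_rot: [-0.0, 0.993, -0.119, 0.001]
contact_force: [-0.1, -2.9, 5.7]
width: 0.0232
gripper_force: 49.9
```

Request:
{"api": "apply_moves", "payload": {
  "deltas": [15,0,0,-8,0,15,0,0,-22,0,15,0,0,-40,0,15,0,0,-60,0,15,0,0,-80,0,15,0,0,-100,0,15,0,0,-118,0,15,0,0,-128,0,15,0,0,-132,0,15,0,0,-132,0,15,0,0,-132,0,15,0,0,-132,0]
}}

```text
clock: 6.68
position: [0.4391, 0.2878, 0.3108]
ee_rot: [0.001, 0.993, -0.119, -0.001]
contact_force: [0.4, 0.1, -2.0]
width: 0.0232
gripper_force: 49.3
```

```bash
python3 -c "
from h import *
T=get_image('top');S=get_image('side');save(S,'s2')
go([.512,-.0578,.314],1.43)"
```

```text
6.78 pos [0.4393 0.2878 0.311 ] toolx deg -13.62 F [-0.1  0.6 -1.5] w 0.0231 tilt [-0.0023 -0.0011]
delta mm [152.1 318.8  -2.8] turn -15.05
```

View pics/s2.png

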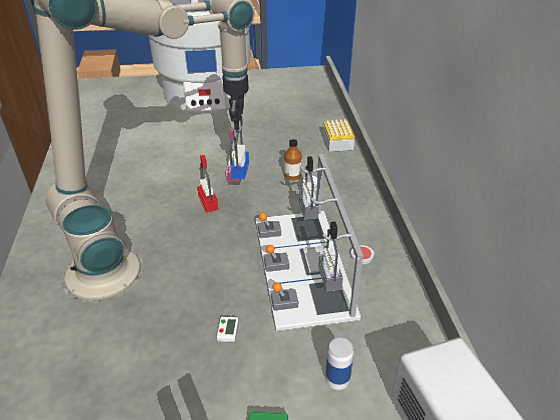

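The blue basket is held upright in the gripper, at about (238,160). Next I'll carry it to a point in front of the middle hook.

Request:
{"api": "apply_moves", "payload": {
  "deltas": [15,6,12,-3,0,15,18,38,-3,-2,15,32,68,-3,-3,15,47,99,-3,-5,15,62,131,-3,-6,15,77,163,-3,-8,15,92,195,-3,-9,15,107,227,-3,-11,15,122,258,-3,-12,15,136,286,-3,-14,15,147,308,-3,-15,15,152,319,-3,-15]
}}

```text
clock: 7.78
position: [0.5128, -0.0609, 0.3144]
ee_rot: [0.001, 1.0, 0.011, -0.0]
contact_force: [-0.1, 1.3, -2.2]
width: 0.0233
gripper_force: 49.6
```

Request:
{"api": "apply_moves", "payload": {
  "deltas": [15,0,0,0,0,15,0,0,0,0,15,0,0,0,0,15,0,0,0,0,15,0,0,0,0]
}}

```text
clock: 8.2
position: [0.5121, -0.0564, 0.3154]
ee_rot: [-0.0, 1.0, 0.013, 0.0]
contact_force: [0.1, 0.7, -2.4]
width: 0.0233
gripper_force: 49.6
```

```bash
cat > e.py <<'E'
from h import *
T=get_image('top');S=get_image('side');W=get_image('wrist')
go([.642,-.0545,.314],1.43)
p=get_state()['position']
out=[]
for im,roi in((T,(230,130,370,260)),(S,(225,120,365,225))):
    x0,y0,x1,y1=roi; f=im['frame'][:,:,::-1].copy()
    out.append(cv2.resize(f[y0:y1,x0:x1],(400,300),interpolation=cv2.INTER_CUBIC))
out.append(cv2.resize(W['frame'][:,:,::-1],(400,300)))
cv2.imwrite('pics/c3.png',np.vstack([np.hstack(out[:2]),np.hstack([out[2],np.zeros_like(out[2])])]))
for n,im in(('T',T),('S',S),('W',W)):
    print(n,'tab',proj(im,p),'seat',proj(im,[.642,-.0545,.245]),'tip',proj(im,[.618,-.0551,.261]))
    for q in('basket_grip','basket_bar','hook_middle'): print(n,q,[(np.round(d['point'],1).tolist(),round(d['score'],2)) for d in place_of(q,im)[:4]])
E
python3 e.py
```

```text
8.35 pos [ 0.5122 -0.0569  0.3155] toolx deg 1.45 F [ 0.1  0.1 -1.9] w 0.0228 tilt [0.0003 0.    ]
delta mm [129.8   0.9   1.5] turn 0.02
T tab [295.79753481 220.6710768 ] seat [293.42003228 170.20959837] tip [293.96729776 178.81985625]
T basket_grip [([161.2, 293.4], 0.94), ([101.6, 251.4], 0.78), ([349.8, 167.5], 0.55)]
T basket_bar [([161.8, 291.2], 0.77), ([104.0, 251.9], 0.57)]
T hook_middle [([295.3, 172.4], 0.66), ([414.8, 189.6], 0.29)]
S tab [274.036578   184.82883652] seat [320.7652828  201.03756519] tip [312.45296769 197.32075786]
S basket_grip [([231.3, 131.3], 0.88), ([273.9, 183.5], 0.67), ([330.1, 281.3], 0.43)]
S basket_bar [([203.0, 166.6], 0.91), ([278.4, 197.6], 0.7), ([233.3, 140.4], 0.67)]
S hook_middle [([318.9, 199.4], 0.65)]
W tab [281.42856059 284.49603088] seat [282.6885054   24.09035811] tip [282.80709339  64.39772903]
W basket_grip [([280.3, 285.1], 0.98)]
W basket_bar [([277.1, 256.8], 0.96)]
W hook_middle [([285.5, 29.1], 0.56)]
```

View pics/c3.png

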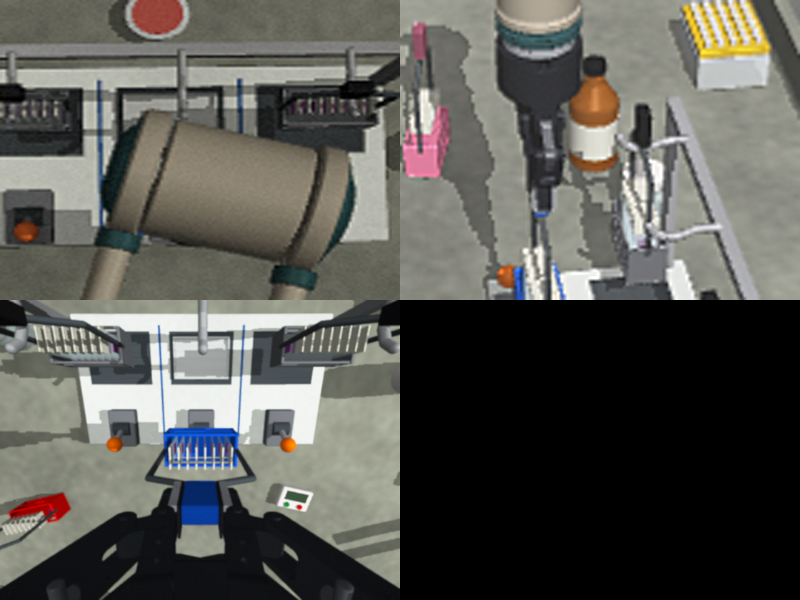

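The wrist view shows the middle hook's tip near (284,70), against a prediction of (283,64). The basket is centred and aligned in front of it, so I'll move in over the tip and lower it.

Request:
{"api": "apply_moves", "payload": {
  "deltas": [15,8,1,0,0,15,20,1,0,0,15,35,1,0,0,15,50,1,0,0,15,65,1,0,0,15,80,1,0,0,15,95,1,0,0,15,108,1,0,0,15,119,1,0,0,15,126,1,0,0,15,130,1,0,0,15,130,1,0,0]
}}

```text
clock: 9.8
position: [0.6435, -0.0557, 0.3146]
ee_rot: [-0.0, 1.0, 0.012, -0.0]
contact_force: [0.1, -0.2, -1.6]
width: 0.0232
gripper_force: 49.6
```

Request:
{"api": "apply_moves", "payload": {
  "deltas": [15,0,0,0,0,15,0,0,0,0,15,0,0,0,0,15,0,0,5,0,15,0,0,10,0,15,0,0,15,0,15,0,0,20,0,15,0,0,24,0,15,0,0,24,0,15,0,0,24,0]
}}

```text
clock: 10.63
position: [0.6422, -0.0556, 0.2908]
ee_rot: [-0.0, 1.0, 0.012, -0.0]
contact_force: [-0.0, 0.3, -1.4]
width: 0.0233
gripper_force: 49.6
```

```bash
cat > f.py <<'E'
from h import *
import sys
S=get_image('side');W=get_image('wrist')
go([.642,-.0545,.276],1.43)
f=S['frame'][:,:,::-1]; a=cv2.resize(f[140:245,250:390],(560,420),interpolation=cv2.INTER_CUBIC)
b=cv2.resize(W['frame'][:,:,::-1],(240,180))
a=np.hstack([a,np.vstack([b,np.zeros((240,240,3),np.uint8)])]); cv2.imwrite('pics/%s.png'%sys.argv[1],a)
h=cv2.cvtColor(S['frame'],cv2.COLOR_RGB2HSV); print(proj(S,[.642,-.0545,.245]))
E
python3 f.py s4
```

```text
10.73 pos [ 0.6425 -0.0557  0.2915] toolx deg 1.38 F [-0.9 -0.1 -1.4] w 0.0232 tilt [ 0.0004 -0.0002]
delta mm [-0.5 -1.2 15.5] turn -0.05
[320.7652828  201.03756519]
```

View pics/s4.png

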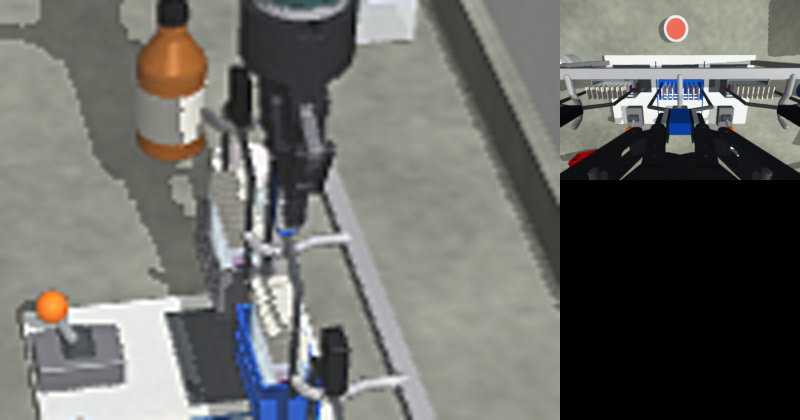

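The middle hook runs from the crossbar at (350,238) through the bail just under the tab at (288,235). Its tip shows in front at (250,240). I'll lower it the rest of the way.

Request:
{"api": "apply_moves", "payload": {
  "deltas": [15,0,0,3,0,15,0,0,6,0,15,0,0,9,0,15,0,0,11,0,15,0,0,12,0,15,0,0,13,0,15,0,0,13,0,15,0,0,13,0]
}}

```text
clock: 11.4
position: [0.6424, -0.0557, 0.2783]
ee_rot: [0.0, 1.0, 0.012, 0.0]
contact_force: [1.1, 0.2, -1.9]
width: 0.0229
gripper_force: 49.6
```

Request:
{"api": "apply_moves", "payload": {
  "deltas": [15,0,0,0.7,0,15,0,0,1.4,0,15,0,0,2.1,0,15,0,0,2.8,0,15,0,0,2.8,0,15,0,0,2.8,0]
}}

```text
clock: 11.9
position: [0.6425, -0.0557, 0.2763]
ee_rot: [0.0, 1.0, 0.012, 0.001]
contact_force: [-1.3, -0.4, 3.1]
width: 0.0231
gripper_force: 50.2
```

The force has gone from −2 N to +3 N, so the basket is seated. I'll open the fingers.

Request:
{"api": "apply_moves", "payload": {
  "deltas": [30,0,0,-0.5,0,45,0,0,-0.5,0,55,0,0,-0.5,0,55,0,0,-0.5,0,55,0,0,-0.5,0,55,0,0,-0.5,0,55,0,0,-0.5,0,55,0,0,-0.5,0]
}}

```text
clock: 12.57
position: [0.6424, -0.0557, 0.2759]
ee_rot: [0.0, 1.0, 0.012, -0.0]
contact_force: [1.0, 0.3, -0.8]
width: 0.0552
gripper_force: 0.0
```

Request:
{"api": "apply_moves", "payload": {
  "deltas": [55,0,0,-5,0,55,0,0,-20,0,55,0,0,-40,0,55,0,0,-65,0,55,0,0,-90,0,55,-20,0,-100,0,55,-50,0,-100,0,55,-85,0,-100,0,30,-120,0,-100,0,10,-155,0,-100,0,0,-180,0,-100,0,0,-200,0,-100,0]
}}

```text
clock: 13.57
position: [0.4399, -0.0602, 0.3768]
ee_rot: [0.0, 1.0, 0.012, 0.0]
contact_force: [0.4, 0.0, 0.8]
width: 0.0066
gripper_force: 0.0
```

Request:
{"api": "apply_moves", "payload": {
  "deltas": [0,0,0,0,0,0,0,0,0,0,0,0,0,0,0,0,0,0,0,0]
}}

```text
clock: 13.9
position: [0.4435, -0.0606, 0.376]
ee_rot: [0.0, 1.0, 0.012, 0.0]
contact_force: [-0.6, -0.5, -0.4]
width: 0.0002
gripper_force: 0.0
```

```bash
python3 f.py s5; python3 -c "
from h import *
T=get_image('top');S=get_image('side')
go([.448,-.0595,.10],1.43)
for n,im in(('T',T),('S',S)):
    print(n,'bar',proj(im,[.642,-.0545,.245]),'lever',proj(im,[.4935,-.0585,.087]))
    for q in('basket_bar','lever_middle_tip'): print(n,q,[(np.round(d['point'],1).tolist(),round(d['score'],2)) for d in place_of(q,im)[:5]])
"
```

```text
14.0 pos [ 0.4434 -0.0605  0.3757] toolx deg 1.4 F [-0.4  1.2 -0.6] w -0.0002 tilt [-0.0004  0.0001]
delta mm [198.8  -1.2  99.6] turn -0.03
[320.7652828  201.03756519]
14.1 pos [ 0.4431 -0.0605  0.3756] toolx deg 1.4 F [ 0.4  0.  -0.2] w 0.0003 tilt [-0.0008  0.0002]
delta mm [  5.1  -0.8 275.6] turn -0.03
T bar [293.42003228 170.20959837] lever [291.29580862 230.05522997]
T basket_bar [([291.9, 168.2], 0.65), ([164.3, 293.1], 0.65)]
T lever_middle_tip []
S bar [320.7652828  201.03756519] lever [268.63352292 248.56286742]
S basket_bar [([203.2, 167.9], 0.91), ([318.6, 202.0], 0.84), ([234.3, 140.2], 0.59)]
S lever_middle_tip [([321.3, 204.0], 0.67), ([269.5, 247.8], 0.62), ([227.8, 331.6], 0.25)]
```

View pics/s5.png

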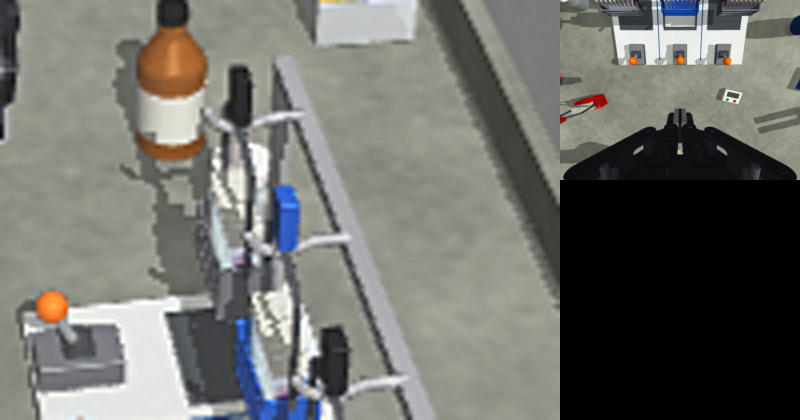

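The blue basket hangs on the middle hook, with its tab at (287,218) in the crop and the hook passing under the bail. Next I'll lower the closed fingers in front of the middle lever.

Request:
{"api": "apply_moves", "payload": {
  "deltas": [0,0,0,30,0,0,0,0,65,0,0,0,0,100,0,0,0,0,135,0,0,0,0,170,0,0,0,0,205,0,0,0,0,235,0,0,0,0,260,0,0,0,0,276,0,0,0,0,283,0,0,0,0,283,0,0,0,0,283,0]
}}

```text
clock: 15.3
position: [0.443, -0.0607, 0.0934]
ee_rot: [0.0, 1.0, 0.012, 0.0]
contact_force: [0.8, -1.0, 1.0]
width: -0.0001
gripper_force: 0.0
```

Request:
{"api": "apply_moves", "payload": {
  "deltas": [0,6,0,0,0,0,14,0,0,0,0,22,0,0,0,0,30,0,0,0,0,38,0,0,0,0,46,0,0,0,0,54,0,0,0,0,60,0,0,0,0,65,0,0,0,0,67,0,0,0,0,67,0,0,0,0,67,0,0,0]
}}

```text
clock: 16.3
position: [0.5098, -0.0589, 0.0929]
ee_rot: [0.0, 1.0, 0.012, 0.0]
contact_force: [0.2, -0.6, 0.5]
width: 0.0001
gripper_force: 0.0
```

```bash
python3 -c "
from h import *
S=get_image('side');W=get_image('wrist'); go([.517,-.0585,.092],1.43)
for n,im in(('S',S),('W',W)):
    h=cv2.cvtColor(im['frame'],cv2.COLOR_RGB2HSV); m=cv2.inRange(h,(3,150,120),(18,255,255)); k,l,st,c=cv2.connectedComponentsWithStats(m)
    print(n,[(c[i].round(1).tolist(),st[i,4]) for i in range(1,k) if st[i,4]>=8])
    for a in(0,.5,.85,1.0): print(a,proj(im,np.array([.642,-.0545,0])+R.from_euler('z',.025).apply([-.125+.05*np.sin(a-.5),0,.04+.05*np.cos(a-.5)])).round(1))
"
```

```text
16.4 pos [ 0.5095 -0.0589  0.0931] toolx deg 1.38 F [-0.6  0.4 -0.3] w 0.0001 tilt [ 0.0006 -0.0002]
delta mm [ 7.5 -0.2  1.1] turn -0.05
S [([293.6, 155.4], np.int32(189)), ([292.9, 177.3], np.int32(44)), ([282.5, 247.5], np.int32(52)), ([365.9, 252.4], np.int32(31)), ([276.8, 286.7], np.int32(64))]
0 [268.5 249.3]
0.5 [276.6 246.9]
0.85 [282.4 247. ]
1.0 [284.7 247.5]
W [([280.5, 231.9], np.int32(2260))]
0 [278.9 303.6]
0.5 [278.8 267.7]
0.85 [278.7 232.2]
1.0 [278.7 216.7]
```

The lever is at about 0.85 rad, so I'll push it a little further, to its stop.

Request:
{"api": "apply_moves", "payload": {
  "deltas": [0,2,0,0,0,0,4,0,0,0,0,6,0,0,0,0,8,0,0,0,0,9,0,0,0,0,9,0,0,0]
}}

```text
clock: 16.9
position: [0.5154, -0.0586, 0.0926]
ee_rot: [-0.0, 1.0, 0.012, -0.003]
contact_force: [-6.8, -1.0, 2.6]
width: -0.0001
gripper_force: 3.5
```

The fingers reached the stop, with −7 N on the tool. I'll back off, rise and check.

Request:
{"api": "apply_moves", "payload": {
  "deltas": [0,-10,0,0,0,0,-35,0,0,0,0,-70,0,0,0,0,-90,0,0,0,0,-100,0,-30,0,0,-100,0,-65,0,0,-100,0,-100,0,0,-100,0,-135,0,0,-100,0,-170,0,0,-100,0,-200,0,0,-100,0,-200,0,0,-100,0,-200,0]
}}

```text
clock: 17.9
position: [0.4198, -0.0614, 0.2951]
ee_rot: [0.001, 1.0, 0.012, 0.003]
contact_force: [-0.3, -0.1, -1.4]
width: -0.0003
gripper_force: 0.0
```

```bash
python3 -c "
from h import *
S=get_image('side');T=get_image('top'); save(S,'s9'); go([.5,0,.3],1.43)
for n,im in(('S',S),('T',T)):
    h=cv2.cvtColor(im['frame'],cv2.COLOR_RGB2HSV); m=cv2.inRange(h,(3,150,120),(18,255,255)); k,l,st,c=cv2.connectedComponentsWithStats(m)
    print(n,[(c[i].round(1).tolist(),st[i,4]) for i in range(1,k) if st[i,4]>=8])
    print(n,[(np.round(d['point'],1).tolist(),round(d['score'],2)) for d in place_of('basket_bar',im)[:5]],proj(im,[.642,-.0545,.245]))
"
```

```text
18.0 pos [ 0.418  -0.0609  0.2924] toolx deg 1.38 F [-0.3 -0.3 -0.9] w 0.0003 tilt [-0.0001  0.0002]
delta mm [ 83.4 -58.9  -7.6] turn -0.05
S [([293.1, 155.6], np.int32(205)), ([292.8, 177.3], np.int32(45)), ([262.6, 216.3], np.int32(49)), ([284.2, 247.6], np.int32(55)), ([366.0, 252.2], np.int32(30)), ([276.8, 286.7], np.int32(64))]
S [([320.3, 201.7], 0.97), ([204.0, 166.4], 0.61), ([315.3, 266.3], 0.55)] [320.7652828  201.03756519]
T [([284.7, 135.5], np.int32(207)), ([291.8, 213.6], np.int32(45)), ([344.3, 228.4], np.int32(42)), ([239.3, 229.7], np.int32(47))]
T [([104.5, 257.2], 0.74), ([164.6, 292.5], 0.61), ([292.9, 166.5], 0.6)] [293.42003228 170.20959837]
```

View pics/s9.png

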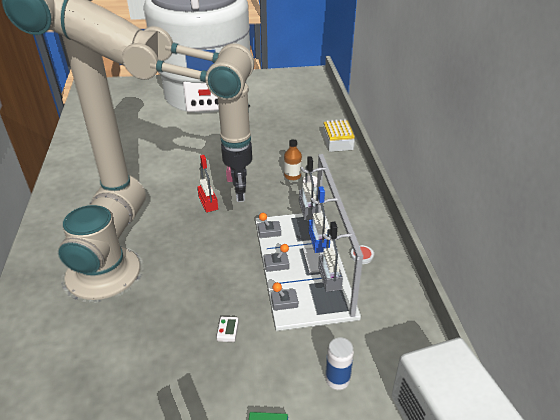

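The blue basket hangs on the middle hook at about (320,205). The middle lever's ball is at (284,248), which matches roughly 0.97 rad, and the other two balls haven't moved. The arm is clear of everything, so I'll hand in.

```bash
python3 -c "
from rig import *
print(sign_off())"
```

```text
the job is handed in; nothing more can be done
None
```

I hung the blue basket on the free middle hook and let go of it. I then pushed the middle lever to its stop (about 0.97 rad from the image) and handed the job in at about 18 s. In the last pictures the other two levers hadn't moved and I saw nothing else displaced; `sign_off()` returned no verdict.

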